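# Set the easel leg to its mark and squeeze the cam lever shut

## Task

The picture easel lies on its back on the dresser. Draw its sprung leg out by the blue T-bar until the white line on the T-bar is level with the two red length marks, with the orange cam lever still open; then, holding the leg at the marks, squeeze the lever fully closed against the black grip pad. Finish with the gripper still pinching lever and pad together and the leg at the marks, so that I can tighten the clamp screw, and leave the red marks, lotion bottle, candle and trinket box where they are.

Things in the scene. Friction and masses are not known exactly. Their poses are not given: they have to be found in the camera images.
- easel: Wooden easel frame lying flat, 160 mm wide (its x) by 360 mm long (its y), 16 mm thick, fast to the dresser. Origin: centre of its underside. An aluminium channel 30 mm wide and 26 mm high runs along its middle; between channel and side rails the floor is 6 mm high. The leg slides out along the easel's +y. The brass clamp screw, 20 mm across and 42 mm high over the dresser, stands on the channel 160 mm to -y of the origin and is not to be used.
- leg_index (a point): Centre of the white index line on top of the blue T-bar, on the leg's middle line, 68 mm above the dresser. The T-bar spans 100 mm across the easel (x -50 to +50), is 10 mm thick (y -5 to +5 about this point) and stands from 32 to 68 mm high. Pad and lever stand on its -y side only, so two open fingers straddling them can hook the T-bar and push it to +y; the leg's bar under them (14 mm wide) reaches up to 32 mm. Axes as the easel's.
- mark (a point): Point midway between the two red length marks, flat clips 24 x 10 x 4 mm on the two side rails (70 mm either side of the middle, 20 mm above the dresser). They are clamped fast and must stay as set. The leg is at the mark when leg_index and this point have the same y along the easel. Axes as the easel's.
- sliding_leg (a joint): How far the leg is drawn out, 0 to 0.15 m, starting at 0; the mark lies 0.05 to 0.12 m out. An inner spring draws the leg back in with about 5 to 7 N; it slips back if let go, even with the lever closed, until the clamp screw has been tightened.
- cam_lever (a joint): Angle of the cam lever in rad: 0 closed (lying along the middle), about 0.36 to 0.46 open at the start. It turns about an upright pivot on the leg, at 6 mm in x and -11 mm in y from leg_index; its free end points to -y and swings out to +x as it opens. Some 2 to 4 N on its free half closes it; it stays where it is left.
- grip_pad (a point): Middle of the outer face of the black fixed pad on the leg, the other jaw of the pinch. The face is 42 mm long (along the easel) and 34 mm high (32 to 66 mm above the dresser), 12 mm from the leg's middle on the -x side; this point is 26 mm to -y of leg_index and 49 mm above the dresser. Axes as the easel's.
- lever_end (a point): Outer edge of the free end of the orange cam lever, 49 mm above the dresser; the lever is 40 mm long, 7 mm thick, 33 to 65 mm high, and this point turns with it. When closed the lever's outer face is at x = +12 mm from the leg's middle, y = -49 to -9 mm from leg_index, so that pad and lever then measure 24 mm across; open, the free end stands out to at most 30 mm from the middle.
- lotion: White bottle with a blue cap, 48 mm across, 110 mm high, loose beside the easel. Origin: centre of its underside.
- candle: White candle, 54 mm across, 58 mm high, loose beside the easel. Origin: centre of its underside.
- trinket_box: Dark wooden box 90 x 60 x 40 mm, loose beside the easel. Origin: centre of its underside.

How it is judged:
By the outcome, as a careful person would: the job done as asked, in the order asked, and still so for the second after the job is handed in, while the arm keeps its last pose, push and grip.
It also fails if it takes over 32 s, if anything falls off the work surface, if the arm or the gripper's body presses on something with over 40 N, if the wrist force passes 120 N, or if a joint passes its speed limit or range.

## Robot

A 6-joint arm with a two-finger parallel gripper is mounted at the origin on the work surface. World frame = base frame: x ahead of the robot, y to its left, z up, the work surface at z = 0. Lengths are in mm, angles in rad, forces in N, time in s.
With the tool pointing down it reaches from about 275 to 825 mm from the base axis. Payload 4.9 kg.
Tool frame: the origin (TCP) lies on the front face of the gripper's body, between the roots of the fingers; the fingertips stand 73 mm ahead of it and the grasp point (between the pads) lies 54 mm ahead of it; z points along the fingers, y is the direction in which the jaws open and shut (so a half turn about z gives the same grasp; the last joint's range is limited). The gripper opens to 85 mm and grips with 20 to 120 N. Pads are 22 mm wide; open, the fingers measure 114 mm over their backs; the gripper's body (76 mm by 85 mm) begins 54 mm behind the grasp point. The pads swing forward as they close: fully open they stand 13 mm farther back than shut.
Start: joints at [-1.418, 0.326, -0.193, 1.052, 0, 1.437], TCP at [155.598, -527.549, 303.881] pointing down, gripper open.
Joint ranges: [-2.65, 2.65], [-0.97, 1.79], [-1.3, 1.35], [-1.93, 2.1], [-1.47, 1.37], [-3.14, 3.14]. Speed limits (rad/s): [2.57, 2.57, 3.14, 3.14, 3.14, 3.14].

## Interface

Orientations are given as [roll, pitch, yaw] about the fixed x, y, z axes, in that order (R = Rz(yaw) Ry(pitch) Rx(roll)).
In Python, from cell import robot, vision, job, regions_of, tip_of gives the robot as it stands.
- The arm moves only by the tool jog_arm, never from a script. Its argument "commands" is a list that holds one entry, the list of rows, each a list of 5 numbers: the shift along the world's x, y, z in m, then the turn about the world's z in degrees, then the closure in counts, from 0 (fully open) to 255 (shut). In form: [[[x, y, z, turn, jaw], ...]]. A call has 1 to 20 rows; each row is the pose to reach, as a shift and turn from the pose measured when the call began; what a row does not reach only later rows make up. A row lasts 1/8 s, in which the tool goes at most 62.5 mm and 10.7 degrees, less where a joint would pass 70% of its speed; a pose out of reach is approached as far as the arm can. A call with a gripper value outside its range is refused whole. The fingers move at their own pace and stop on an object; "squeeze" is the grip in N (left out, the last holds). Time passes only in rows, so rows that repeat a pose let the fingers close. It gives the time, the measured TCP pose, the force and the opening at its end, in the units of the state.
- robot.sense(): the state, without advancing time (a new reading comes with each control period).
- vision.grab_frame(name): name is "scene" or "top"; returns (picture, depth): 384x512x3 uint8, red, green, blue; 384x512 float32, mm along the optical axis (not along the pixel's ray), 0 where there is no reading.
- vision.camera_params(name): a dict with "fov_y" (degrees; the focal length in pixels is half the picture's height over the tangent of half this angle, whatever the lens; pixels are square), "cx", "cy" (the principal point, pixels), "pose" (4x4, takes a point from camera to world coordinates). Camera axes: x right, y down, z forward; pixel columns grow to the right and rows downward; lengths in mm; the calibration is good to about 2 mm. A picture is of the moment at which its call begins. camera_params takes no time and is no camera call.
- job.close_job(): hands the job in, once; it reports no verdict.
Trained networks look in the newest picture that a camera, given by its name, has taken for a name from the list of things; names that differ only in an ending like _2 or _b are one class to them, and where a whole thing is asked for, a point or a joint stands for the part that bears it (a point fixed in the world has none). Each returns a list of dicts, best first, with "confidence" (0 to 1); they miss things now and then, are a little off and sometimes report something else, mostly with a low value. They report only what shows in the picture. A call takes as long as a camera call.
- regions_of(target, camera): "pixels" (384x512 bool, what is visible of it).
- tip_of(target, camera): "position" ([x, y, z] in mm, in the coordinates of the camera as it stood for that picture, good to about 4 mm: a listed point, or the origin of a listed thing).
The state is a dict: "clock": time; "q": joint angles; "joint_vel": joint speeds; "joint_efforts": joint torques, N m; "tool_pos": TCP position; "ee_rot": TCP orientation; "ft_force": force on the tool from outside, world axes, zero at the start; "wrist_torque": the same for the moment, N m; "gripper_width": finger opening in mm.
Only numpy, scipy, OpenCV 4.12 (cv2) and the standard library are available. Lean on these libraries where they do the work, as an engineer would, in place of code of your own. Each camera call takes 0.05 s, during which the arm holds its last target. There are 200 camera calls.

## Working session

There is one attempt and no reset: what is moved stays moved. The work goes in short steps, Python scripts to look and compute and a tool call to move; the robot and the scene stay as the last step left them, time stands still between calls to the robot, and variables do not carry over. Pictures are saved under pics/ and viewed, about 8 in all and at most 12, crops included, and the job is handed in when it is done.

Besides the shell and the picture viewer there is one more tool, called after "Emit:" as a command line: name --argument value ..., lists and objects as JSON in quotes. jog_arm: Moves the arm, as the interface text tells. Its arguments: {"type":"object","properties":{"commands":{"type":"array"},"squeeze":{"type":"number"}},"required":["commands"]}

```bash
mkdir -p pics; ls
cat > h.py <<'E'
import numpy as np, cv2
from cell import robot, vision, job, regions_of, tip_of
def grab(c,name=None):
    im,d=vision.grab_frame(c)
    if name: cv2.imwrite(f'pics/{name}.png',im[:,:,::-1])
    return im,d
def tw(c,p):
    T=np.array(vision.camera_params(c)['pose']); return (T@np.r_[p,1])[:3]
def cloud(c,d):
    P=vision.camera_params(c); f=192/np.tan(np.radians(P['fov_y']/2))
    v,u=np.mgrid[:384,:512]
    X=np.stack([(u-P['cx'])*d/f,(v-P['cy'])*d/f,d,np.ones_like(d)],-1)
    return (X@np.array(P['pose']).T)[...,:3]
E
python3 - <<'E'
from h import *
for c in ['scene','top']:
    im,d=grab(c,c+'0'); print(c,np.round(np.array(vision.camera_params(c)['pose']),3).tolist(), (d==0).mean())
    for n in ['easel','leg_index','mark','grip_pad','lever_end','lotion','candle','trinket_box']:
        print(n,[(round(r['confidence'],2),np.round(tw(c,r['position']),1).tolist()) for r in tip_of(n,c)][:3])
s=robot.sense();print(s)
E
```

```text
pics
scene [[0.01, 0.655, -0.755, 1217.819], [1.0, -0.003, 0.011, -6.091], [0.005, -0.755, -0.655, 635.664], [0.0, 0.0, 0.0, 1.0]] 0.0038045247395833335
easel [(0.78, [536.9, -118.7, -0.5])]
leg_index [(0.93, [513.6, -179.1, 72.6])]
mark []
grip_pad [(0.57, [501.4, -200.7, 48.9])]
lever_end [(0.63, [528.0, -229.5, 46.6])]
lotion [(0.84, [668.5, -230.5, 0.3])]
candle [(0.9, [436.4, 17.4, 0.7])]
trinket_box [(0.95, [723.0, -81.6, -0.5])]
top [[-0.173, -0.952, 0.254, 436.361], [-0.985, 0.168, -0.043, 22.05], [-0.002, -0.257, -0.966, 743.32], [0.0, 0.0, 0.0, 1.0]] 0.003987630208333333
easel [(0.66, [541.4, -112.5, -1.8])]
leg_index [(0.69, [521.1, -181.9, 69.8])]
mark [(0.31, [538.6, -113.4, 1.3])]
grip_pad [(0.71, [497.5, -198.2, 50.8])]
lever_end [(0.45, [530.5, -230.4, 49.0])]
lotion [(0.69, [673.3, -231.6, 2.3])]
candle [(0.93, [433.6, 17.7, -2.1])]
trinket_box [(0.91, [727.8, -74.2, 4.7])]
{'clock': 0.9, 'q': array([-1.41821873e+00,  3.26134204e-01, -1.92550633e-01,  1.05198054e+00,
        1.82313210e-05,  1.43661534e+00]), 'joint_vel': array([-4.76709214e-04,  1.73730903e-05,  5.72897908e-06,  4.51860685e-04,
        1.13247437e-03,  1.99022381e-03]), 'joint_efforts': array([ 1.43603239e-05, -4.43310893e+01,  2.62760979e+01,  8.67377184e-04,
       -1.33948774e-04, -2.63426678e-06]), 'tool_pos': array([ 155.59704442, -527.58180122,  303.93547903]), 'ee_rot': array([ 3.14146045e+00, -5.49676315e-07,  2.86758587e-01]), 'ft_force': array([-0.23396329,  0.42343137, -0.52112195]), 'wrist_torque': array([-0.00918972, -0.02343986, -0.00146999]), 'gripper_width': 85.25967595029849}
```

View pics/top0.png

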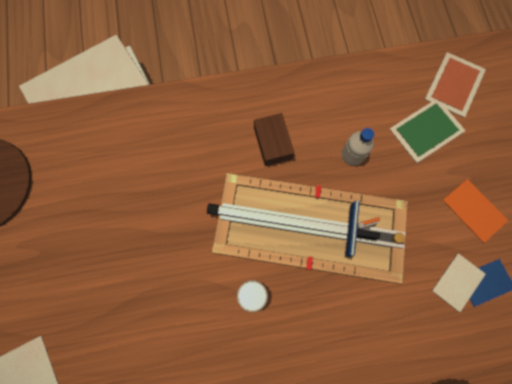

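View pics/scene0.png

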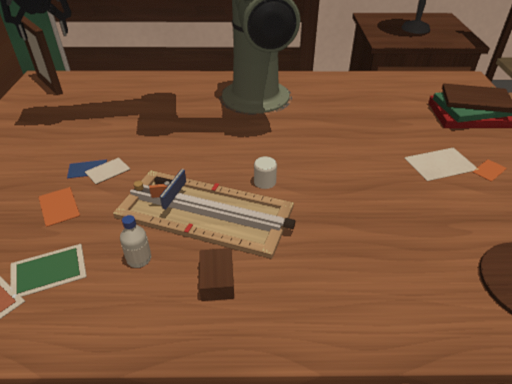

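```bash
cat > seg.py <<'E'
from h import *
def seg(c,im,d):
    X=cloud(c,d); h=cv2.cvtColor(im,cv2.COLOR_RGB2HSV).astype(int)
    H,S,V=h[...,0],h[...,1],h[...,2]
    out={}
    near=(abs(X[...,0]-540)<150)&(abs(X[...,1]+115)<230)
    for n,m in dict(red=((H<5)|(H>174))&(S>150)&(V>70)&(X[...,2]<35),blue=(H>95)&(H<125)&(S>110)&(X[...,2]>57)&(X[...,2]<80),orange=(H>6)&(H<18)&(S>170)&(X[...,2]>50)).items():
        k,l,st,ce=cv2.connectedComponentsWithStats((m&near&(d>0)).astype(np.uint8))
        out[n]=[(st[i,4],ce[i].round(1).tolist(),X[l==i].mean(0).round(1).tolist(),cv2.minAreaRect(X[l==i][:,:2].astype(np.float32))) for i in range(1,k) if st[i,4]>12]
    return out
if __name__=='__main__':
  for c in ['scene','top']:
    im,d=grab(c)
    for n,v in seg(c,im,d).items():
        for o in v: print(c,n,o)
E
python3 seg.py
```

```text
scene red (np.int32(25), [214.8, 186.6], [472.7, -96.6, 18.1], ((472.4969177246094, -95.93766021728516), (9.138134002685547, 22.598430633544922), 74.14028930664062))
scene red (np.int32(31), [188.0, 227.5], [604.6, -142.6, 18.2], ((604.1145629882812, -142.5147247314453), (8.450878143310547, 24.295299530029297), 69.78984832763672))
scene orange (np.int32(93), [157.2, 188.2], [526.1, -213.4, 58.5], ((524.4317626953125, -212.84841918945312), (25.004417419433594, 28.09193229675293), 40.55921936035156))
top red (np.int32(44), [317.9, 191.0], [604.8, -141.1, 21.4], ((604.9795532226562, -140.83103942871094), (7.391204357147217, 21.984546661376953), 71.36116790771484))
top red (np.int32(51), [309.0, 263.0], [472.0, -94.7, 20.7], ((472.6007385253906, -94.70857238769531), (8.333571434020996, 20.985464096069336), 79.36476135253906))
top blue (np.int32(135), [350.7, 229.1], [515.6, -173.6, 65.6], ((516.3507080078125, -174.16259765625), (4.118556976318359, 93.04215240478516), 71.6989974975586))
top orange (np.int32(41), [371.6, 220.3], [524.3, -214.1, 66.0], ((524.3487548828125, -213.74993896484375), (4.62748384475708, 27.632312774658203), 4.207355499267578))
```

The top view shows the T-bar at about (352,229), the marks at (318,191) and (309,263), the lever at (371,220) and the pad at (370,234). The easel's +y runs along (0.329, 0.944) in the world, and the draw is about 60 mm. I'll hover behind the T-bar first.

Emit:
jog_arm --commands '[[[0.06, 0.055, -0.02, 9, 0], [0.12, 0.11, -0.04, 18, 0], [0.18, 0.165, -0.05, 27, 0], [0.24, 0.22, -0.06, 36, 0], [0.3, 0.275, -0.08, 45, 0], [0.355, 0.33, -0.1, 54.4, 0], [0.355, 0.33, -0.12, 54.4, 0], [0.355, 0.33, -0.12, 54.4, 0], [0.355, 0.33, -0.12, 54.4, 20], [0.355, 0.33, -0.12, 54.4, 20]]]' --squeeze 25

```text
clock: 2.25
tool_pos: [510.4, -197.5, 183.8]
ee_rot: [-3.141, 0.0, 1.237]
ft_force: [-0.5, 0.1, 0.0]
gripper_width: 78.7
```

Run:
```python
from h import *
im,d=grab('scene'); a=cv2.resize(im[140:260,90:310],None,fx=3.4,fy=3.4,interpolation=cv2.INTER_CUBIC)
cv2.imwrite('pics/s1.png',a[:,:,::-1])
for n in ['leg_index','grip_pad','lever_end']:
    print(n,[(round(r['confidence'],2),np.round(tw('scene',r['position']),1).tolist()) for r in tip_of(n,'scene')][:2])
```

```text
leg_index [(0.62, [513.9, -178.7, 73.0])]
grip_pad [(0.65, [499.2, -201.0, 46.7])]
lever_end [(0.66, [527.4, -233.3, 50.5])]
```

View pics/s1.png

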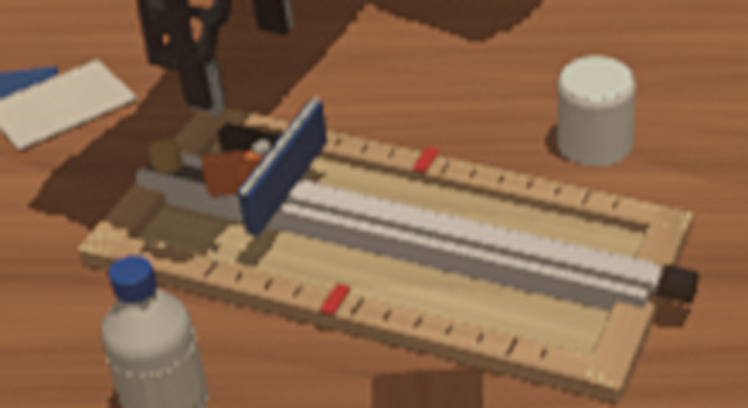

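Emit:
jog_arm --commands '[[[-0.002, -0.004, -0.025, 0, 20], [-0.002, -0.004, -0.05, 0, 20], [-0.002, -0.004, -0.065, 0, 20], [-0.002, -0.004, -0.074, 0, 20], [-0.002, -0.004, -0.074, 0, 30], [-0.002, -0.004, -0.074, 0, 40], [-0.002, -0.004, -0.074, 0, 40]]]'

```text
clock: 3.32
tool_pos: [508.6, -203.1, 111.3]
ee_rot: [3.139, 0.001, 1.234]
ft_force: [-0.4, -0.4, 1.0]
gripper_width: 71.8
```

Run:
```python
from h import *
im,d=grab('scene'); a=cv2.resize(im[120:240,90:310],None,fx=3.4,fy=3.4,interpolation=cv2.INTER_CUBIC)
cv2.imwrite('pics/s2.png',a[:,:,::-1]); print(robot.sense()['ft_force'],robot.sense()['gripper_width'])
```

```text
[-0.05166036  0.36990908  0.96376194] 71.76379885691915
```

View pics/s2.png

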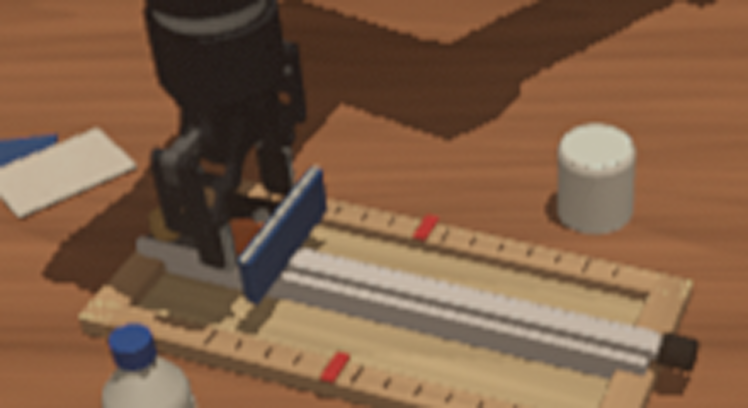

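Emit:
jog_arm --commands '[[[0.003, 0.009, 0, 0, 40], [0.006, 0.017, 0, 0, 40], [0.009, 0.025, 0, 0, 40], [0.012, 0.033, 0, 0, 40], [0.015, 0.042, 0, 0, 40], [0.018, 0.05, 0, 0, 40], [0.021, 0.058, 0, 0, 40], [0.021, 0.06, 0, 0, 40], [0.021, 0.06, 0, 0, 40]]]'

```text
clock: 4.5
tool_pos: [529.5, -143.5, 111.5]
ee_rot: [3.139, 0.004, 1.235]
ft_force: [-2.1, -3.2, 1.1]
gripper_width: 71.8
```

```bash
cat > look.py <<'E'
import sys
from seg import *
t=sys.argv[1]; v=[]
for c,(r0,c0) in dict(scene=(150,110),top=(170,265)).items():
    im,d=grab(c); a=cv2.resize(im[r0:r0+100,c0:c0+130],None,fx=6,fy=6,interpolation=cv2.INTER_CUBIC)
    cv2.imwrite(f'pics/{c}{t}.png',a[:,:,::-1])
    for n,vv in seg(c,im,d).items():
        for o in vv: print(c,n,o[:3],np.round(o[3][1],1),round(o[3][2],1))
    for n in ['leg_index','grip_pad','lever_end']:
        print(n,[(round(r['confidence'],2),np.round(tw(c,r['position']),1).tolist(),((tw(c,r['position'])[:2]-[538.5,-118.3])@np.array([.329,.944])).round(1)) for r in tip_of(n,c)][:2])
s=robot.sense();print(s['ft_force'],s['gripper_width'],s['tool_pos'],s['clock'])
E
python3 look.py 3
```

```text
scene red (np.int32(25), [214.8, 186.6], [473.2, -96.5, 18.5]) [ 8.1 21.8] 70.1
scene red (np.int32(32), [188.0, 227.5], [604.9, -142.6, 18.6]) [ 8.2 22.3] 64.0
leg_index [(0.74, [532.7, -129.4, 71.2], np.float64(-12.4))]
grip_pad [(0.81, [520.4, -150.5, 47.7], np.float64(-36.3))]
lever_end [(0.59, [542.1, -177.4, 52.1], np.float64(-54.7))]
top red (np.int32(44), [317.9, 191.0], [604.8, -141.0, 21.4]) [ 7.5 21.6] 70.3
top red (np.int32(51), [309.0, 263.0], [472.0, -94.7, 20.3]) [ 8.3 21. ] 81.2
top blue (np.int32(31), [321.3, 223.0], [534.9, -123.5, 68.7]) [ 3.8 28.9] 71.6
top blue (np.int32(28), [318.9, 241.3], [503.7, -112.2, 67.8]) [ 2.4 29.2] 73.2
leg_index [(0.58, [538.5, -130.6, 68.5], np.float64(-11.6))]
grip_pad [(0.68, [514.1, -151.4, 51.4], np.float64(-39.2))]
lever_end [(0.21, [437.9, 18.3, -3.2], np.float64(95.9))]
[-2.17770498 -4.78847149  1.26681736] 71.86694622382716 [ 529.46949062 -143.5226237   111.52940671] 4.9
```

View pics/top3.png

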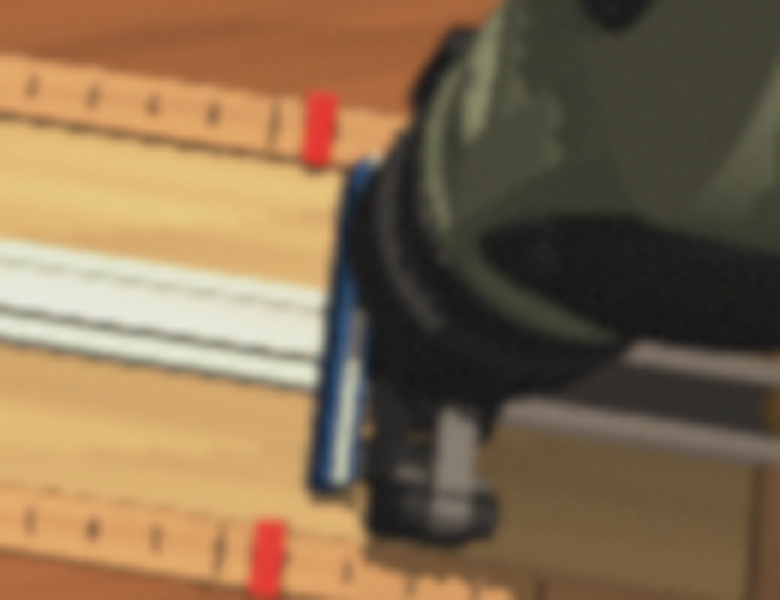

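The top crop shows the T-bar hooked and still short of the red marks, which are at crop (320,128) and (268,558); the push is about 5 N. I'll measure the remainder by profiling the white line and the red marks along the easel's y.

```bash
cat > prof.py <<'E'
from h import *
O=np.array([538.5,-118.3]); ey=np.array([.329,.944]); ex=np.array([.944,-.329])
def proj(c,P):
    p=vision.camera_params(c); f=192/np.tan(np.radians(p['fov_y']/2))
    q=(P-np.array(p['pose'])[:3,3])@np.array(p['pose'])[:3,:3]
    return (q[...,0]/q[...,2]*f+p['cx']).astype(np.float32),(q[...,1]/q[...,2]*f+p['cy']).astype(np.float32)
def samp(c,im,xs,ss,z):
    X,S=np.meshgrid(xs,ss); P=np.concatenate([O+X[...,None]*ex+S[...,None]*ey,np.full(X.shape+(1,),z)],-1)
    u,v=proj(c,P); return cv2.remap(im.astype(np.float32),u,v,cv2.INTER_LINEAR)
def cent(w,ss):
    w=np.clip(w-w.max(0)*.5,0,None); return (w*ss[:,None]).sum(0)/w.sum(0)
if __name__=='__main__':
  for c in ['scene','top']:
    im,_=grab(c)
    ss=np.arange(-12,12,.25)
    m=[]
    for x0 in (-70,70):
        s=samp(c,im,np.arange(x0-7,x0+8,2),ss,20.); m.append(np.median(cent(s[...,0]-s[...,1],ss)))
    ss=np.arange(-24,12,.25); xs=np.arange(-46,47,4)
    s=samp(c,im,xs,ss,68.); w=s.min(-1)
    print(c,'marks',np.round(m,1),'mid',round(np.mean(m),2))
    for x,col in zip(xs,w.T):
        i=col.argmax(); print(int(x),'peak s',ss[i],int(col[i]),'|',col[::8].astype(int))
E
python3 prof.py
```

```text
scene marks [-0.5 -0.3] mid -0.42
-46 peak s -13.25 132 | [ 30  44  59  66  97 124 124 104  79  73  63  62  62  62  62  61  61  61]
-42 peak s -13.75 138 | [ 23  27  44  71  99 137 134 102  60  59  59  58  60  61  61  62  62  62]
-38 peak s -12.5 131 | [ 24  21  23  51  97 128 130 101  56  42  52  57  59  62  63  64  63  62]
-34 peak s -12.75 136 | [ 24  23  18  42  95 130 130 106  56  40  39  53  58  61  62  62  61  60]
-30 peak s -13.25 145 | [ 23  23  23  36  92 133 134 110  61  42  39  40  53  57  60  60  59  60]
-26 peak s -13.5 137 | [ 23  22  22  38  82 133 134 108  64  44  41  41  39  49  58  60  59  58]
-22 peak s -12.5 139 | [ 22  22  23  41  86 136 139 109  63  44  42  42  41  38  50  70  77  77]
-18 peak s -12.5 143 | [ 27  26  25  36  77 127 138 108  60  44  41  41  42  41  37  54  85  96]
-14 peak s -11.25 118 | [ 77  64  49  42  58  95 118  98  59  43  43  43  44  43  41  39  50  81]
-10 peak s -11.25 100 | [74 65 54 47 53 72 94 85 59 44 42 42 44 44 42 39 43 61]
-6 peak s -11.5 89 | [28 28 26 30 50 71 85 78 57 44 41 43 43 43 43 42 44 61]
-2 peak s -11.25 82 | [25 22 19
[... 2773 characters left out ...]
 28  28  28  29  30  57  80 103 113 116 116 116 115]
22 peak s 9.75 120 | [ 31  40  49  52  43  32  27  27  29  31  55  80 105 117 119 119 119 119]
26 peak s 11.75 116 | [ 29  35  42  50  48  38  30  27  28  30  47  75 100 113 114 114 114 115]
30 peak s 11.75 117 | [ 27  31  39  50  51  44  34  28  29  28  49  76  98 110 112 113 113 115]
34 peak s 11.5 124 | [ 32  30  39  49  53  46  36  30  28  31  58  82 107 121 124 124 123 124]
38 peak s 2.5 124 | [ 37  30  32  44  51  49  37  31  31  34  62  85 110 123 124 123 122 124]
42 peak s 1.25 108 | [ 43  33  34  45  51  48  39  36  41  45  70  82 102 106  98  88  86  94]
46 peak s -5.25 89 | [39 32 34 44 51 50 61 72 73 86 79 75 76 68 55 49 50 56]
```

View pics/scene3.png

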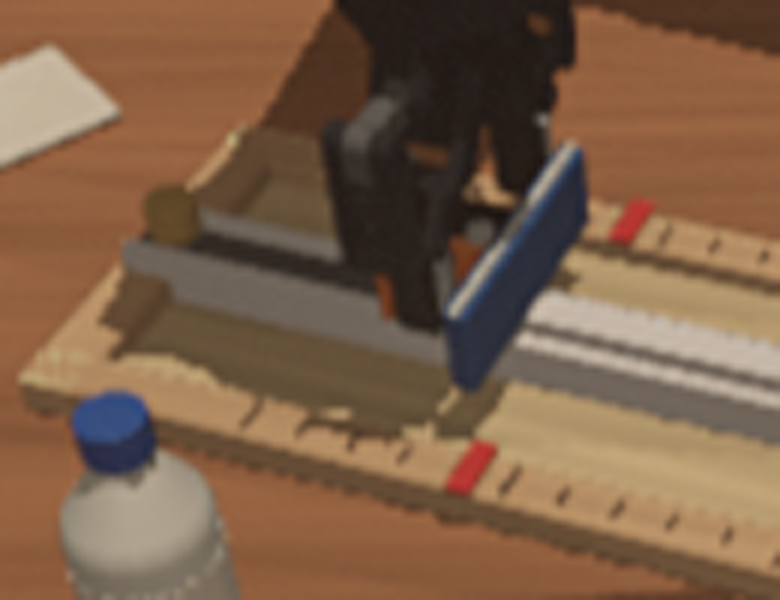

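Scene says 12.5 mm to go and top says 11.2 mm. The scene crop shows the lever still open. I'll advance 11.6 mm.

Emit:
jog_arm --commands '[[[0.002, 0.005, 0, 0, 40], [0.004, 0.011, 0, 0, 40], [0.004, 0.011, 0, 0, 40], [0.004, 0.011, 0, 0, 40]]]'

```text
clock: 5.5
tool_pos: [533.3, -132.8, 111.6]
ee_rot: [3.139, 0.005, 1.234]
ft_force: [-1.8, -5.0, 0.2]
gripper_width: 72.1
```

```bash
cat > fine.py <<'E'
from prof import *
for c in ['scene','top']:
    E=[]
    for k in range(2):
        im,_=grab(c); m=[]
        ss=np.arange(-12,12,.25)
        for x0 in (-70,70):
            s=samp(c,im,np.arange(x0-7,x0+8,2),ss,20.); m.append(np.median(cent(s[...,0]-s[...,1],ss)))
        ss=np.arange(-8,7,.25); xs=np.r_[-46:-20:3] if c=='top' else np.r_[-44:-16:3,18:45:3]
        s=samp(c,im,xs,ss,68.); w=np.where(s[...,2]>s[...,0]*.0,s.min(-1),0)
        if c=='top': w[ss>3]=0
        E.append(np.median(cent(w,ss))-np.mean(m))
    print(c,np.round(E,2),np.round(m,1)); print(s.min(-1)[::4,3].astype(int))
s=robot.sense();print(s['ft_force'],s['gripper_width'],s['tool_pos'],s['clock'])
a=im[170:270,265:395]
im,_=grab('scene');cv2.imwrite('pics/f%d.png'%(s['clock']*10),cv2.resize(im[150:250,110:240],None,fx=6,fy=6,interpolation=cv2.INTER_CUBIC)[:,:,::-1])
E
python3 fine.py; ls pics
```

```text
scene [-0.96 -0.93] [-0.6 -0.4]
[ 26  36  46  73 101 116 126 129 123 108  85  61  48  41  38]
top [-0.19 -0.2 ] [0.3 0.3]
[ 38  45  49  54  68  94 127 158 164 165 138 105  73  52  43]
[-1.64086787 -3.59011264 -0.47427004] 72.12672085635964 [ 533.27382268 -132.78299484  111.56599065] 5.7
f57.png
s1.png
s2.png
scene0.png
scene3.png
top0.png
top3.png
```

Remainder is about 0.6 mm (scene 0.9, top 0.2). I'll nudge that and close slowly.

Emit:
jog_arm --commands '[[[0.0002, 0.0006, 0, 0, 60], [0.0002, 0.0006, 0, 0, 80], [0.0002, 0.0006, 0, 0, 100], [0.0002, 0.0006, 0, 0, 120], [0.0002, 0.0006, 0, 0, 140], [0.0002, 0.0006, 0, 0, 160], [0.0002, 0.0006, 0, 0, 180], [0.0002, 0.0006, 0, 0, 200], [0.0002, 0.0006, 0, 0, 220], [0.0002, 0.0006, 0, 0, 240], [0.0002, 0.0006, 0, 0, 240]]]' --squeeze 30

```text
clock: 7.12
tool_pos: [533.3, -132.7, 112.6]
ee_rot: [3.139, 0.007, 1.234]
ft_force: [-5.7, -4.1, 8.7]
gripper_width: 22.8
```

```bash
python3 fine.py; ls pics | grep ^f
```

```text
scene [-1.01 -1.01] [-0.6 -0.4]
[ 60  64  69  86 103 116 125 128 122 106  84  61  48  41  38]
top [-0.24 -0.25] [0.3 0.3]
[ 35  46  58  72  82 100 128 157 163 165 138 105  74  53  42]
[-5.32647057 -4.45334814  8.09969697] 22.923490967696104 [ 533.26519412 -132.71266677  112.58854222] 7.325
f57.png
f73.png
```

Emit:
jog_arm --commands '[[[0.0003, 0.0009, 0, 0, 250], [0.0003, 0.0009, 0, 0, 250], [0.0003, 0.0009, 0, 0, 250]]]' --squeeze 40

```text
clock: 7.75
tool_pos: [533.3, -132.4, 112.7]
ee_rot: [3.139, 0.009, 1.233]
ft_force: [-3.2, -6.2, 0.4]
gripper_width: 22.5
```

```bash
python3 fine.py; python3 look.py 8 | grep -E "index|pad|lever"; cp pics/f7[4-9].png pics/last.png; ls pics
```

```text
scene [-0.83 -0.81] [-0.6 -0.4]
[ 60  62  65  82  99 115 128 134 129 119  95  67  51  42  38]
top [-0.11 -0.15] [0.3 0.3]
[ 34  45  58  72  82 100 128 156 162 163 141 109  76  54  43]
[-3.8444617  -5.98218317  1.22631207] 22.435693905160573 [ 533.24381487 -132.40278023  112.68407339] 7.95
leg_index [(0.69, [539.7, -119.5, 72.6], np.float64(-0.7))]
grip_pad [(0.81, [520.6, -139.1, 53.1], np.float64(-25.5))]
lever_end [(0.42, [530.5, -167.5, 50.4], np.float64(-49.1))]
leg_index [(0.71, [543.0, -118.1, 70.5], np.float64(1.7))]
grip_pad [(0.64, [517.5, -137.0, 51.1], np.float64(-24.6))]
lever_end []
f57.png
f73.png
f79.png
last.png
s1.png
s2.png
scene0.png
scene3.png
scene8.png
top0.png
top3.png
top8.png
```

View pics/scene8.png

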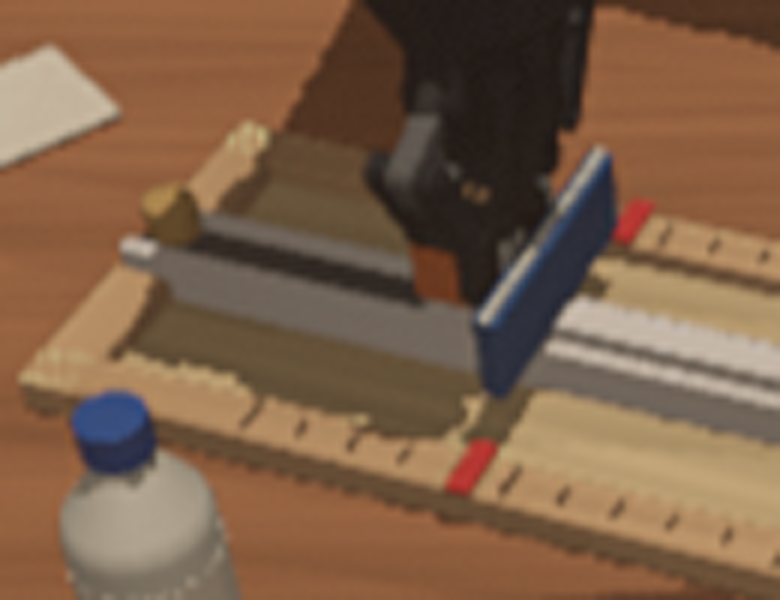

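View pics/top8.png

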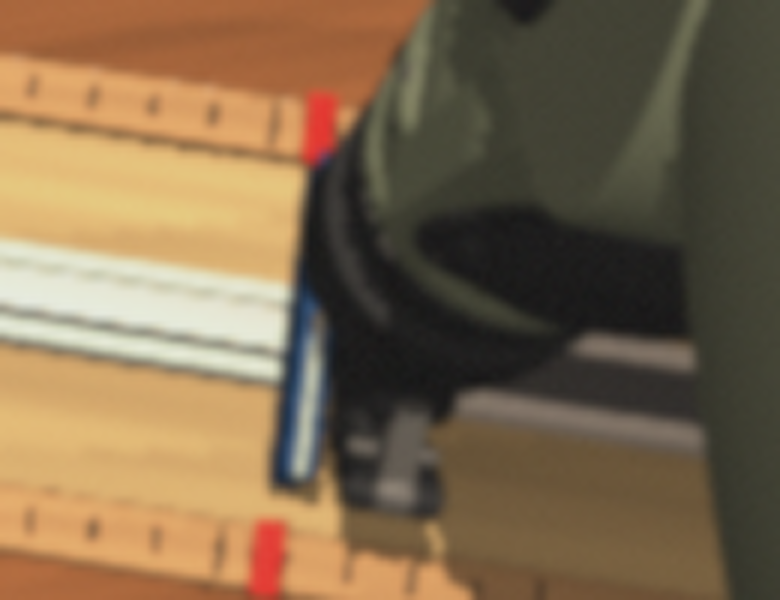

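The pictures show the lever lying along the middle, pinched against the pad, with the T-bar's white line level with the red marks. Handing in.

```bash
python3 -c "
from h import *
print(robot.sense()['clock'],job.close_job())"
```

```text
the job is handed in; nothing more can be done
8.4 None
```

The leg is out at the red marks, the cam lever is squeezed closed against the pad, and I handed the job in at 8.4 s with the gripper still holding both. I hooked the T-bar with the open fingers and drew the leg out about 60 mm with the lever still open. Then I closed the gripper on lever and pad and nudged the leg forward a fraction of a millimetre (0.9 mm commanded) to finish.

**Last checks:**
- **Leg position:** the white line measured 0.1 mm short of the marks in the top view and 0.8 mm short in the scene view. The tool position and assumed finger contact put it about 1 mm past. These disagree by up to about 2 mm, which is within the camera calibration.
- **Lever:** it lies along the middle in the scene view. The gripper reads 22.4 mm at a 40 N squeeze, against a nominal 24 mm; I took the difference as pad give or sensor bias.
- **Forces:** the sensed force on the tool at the end was about 7 N, close to the leg spring's pull.
- **Other items:** the red marks measured the same before and after. The lotion bottle was where it had been in the last picture. I did not re-measure the candle or trinket box, but the arm stayed well clear of both.

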